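# Set a punch mark through the brass guide bush

## Robot

A 6-joint arm with a two-finger parallel gripper is mounted at the origin on a cart in front of the work surface, level with it; the furniture and walls round the work are solid. World frame = base frame: x ahead of the robot, y to its left, z up, the work surface at z = 0. Lengths are in m, angles in rad, forces in N, time in s.
With the tool pointing down it reaches from about 0.425 to 0.95 m from the base axis. Payload 3.5 kg.
Tool frame: the origin (TCP) lies on the centre line of the jaws, within the pads' length; the fingertips stand 25 mm ahead of it and the grasp point (between the pads) lies 6 mm ahead of it; y points along the fingers, z is the direction in which the jaws open and shut, and the axes are right-handed (so a half turn about y gives the same grasp; the last joint's range is limited). The gripper opens to 85 mm and grips with 20 to 120 N. Pads are 22 mm wide; open, the fingers measure 114 mm over their backs; the gripper's body (76 mm by 85 mm) begins 54 mm behind the grasp point. The pads swing forward as they close: fully open they stand 13 mm farther back than shut.
Start: joints at [-1.373, 0.286, 1.577, -0, 1.279, -0.15], TCP at [0.23, -0.635, 0.256] pointing down, gripper open.
Joint ranges: [-2.77, 2.77], [-0.9, 2.22], [0.21, 2.48], [-1.53, 4.67], [0.24, 2.81], [-2.84, 2.84]. Speed limits (rad/s): [2.79, 2.79, 3.14, 3.14, 3.14, 3.14].

## Interface

Orientations are given as a unit quaternion [x, y, z, w].
In Python, from plant import ctrl gives the robot as it stands.
- The arm moves only by the tool arm_command, never from a script. Its argument "steps" is a list of rows, each an object with "hand": the opening, from 0 (shut) to 1 (fully open); "travel": the shift along the tool's x, y, z in units of 0.3 m (1.0 is 0.3 m), a list of three; "rotation": the turn, a rotation vector about the tool's x, y, z in units of 30 degrees (1.0 is 30 degrees), a list of three. A call has 1 to 20 rows; each row shifts and turns the pose as measured when the row begins, along the tool's axes as they then stand; what a row does not reach is not made up. A row lasts 1/8 s, in which the tool goes at most 62.5 mm and 10.7 degrees, less where a joint would pass 70% of its speed; a pose out of reach is approached as far as the arm can. A call with a number of a shift or a turn outside -1 to 1 is refused whole. A call with a gripper value outside its range is refused whole. The fingers move at their own pace and stop on an object; "grip_force" is the grip in N (left out, the last holds). Time passes only in rows, so rows that do not move let the fingers close. It gives the time, the measured TCP pose, the force and the opening at its end, in the units of the state.
- ctrl.get_state(): the state, without advancing time (a new reading comes with each control period).
- ctrl.read_camera(name): name is "scene" or "top"; returns (picture, depth): 384x512x3 uint8, blue, green, red; 384x512 float32, m along the optical axis (not along the pixel's ray), 0 where there is no reading.
- ctrl.camera_params(name): a dict with "fx", "fy", "cx", "cy" (pixels), "extrinsics" (4x4, takes a point from camera to world coordinates). Camera axes: x right, y down, z forward; pixel columns grow to the right and rows downward; lengths in m; the calibration is good to about 2 mm. A picture is of the moment at which its call begins. camera_params takes no time and is no camera call.
- ctrl.sign_off(): hands the job in, once; it reports no verdict.
Trained networks look in the newest picture that a camera, given by its name, has taken for a name from the list of things; names that differ only in an ending like _2 or _b are one class to them, and where a whole thing is asked for, a point or a joint stands for the part that bears it (a point fixed in the world has none). Each returns a list of dicts, best first, with "score" (0 to 1); they miss things now and then, are a little off and sometimes report something else, mostly with a low value. They report only what shows in the picture. A call takes as long as a camera call. They do not tell look-alikes from the thing itself.
- ctrl.masks_of(camera, thing): "region" (384x512 bool, what is visible of it) and "at" ([column, row] in pixels, amid what is visible of it).
The state is a dict: "time": time; "qpos": joint angles; "dq": joint speeds; "joint_efforts": joint torques, N m; "eef_pos": TCP position; "tcp_rot": TCP orientation; "contact_force": force on the tool from outside, world axes, zero at the start; "wrist_torque": the same for the moment, N m; "opening": opening from 0.0 (shut) to 1.0 (fully open).
Only numpy, scipy, OpenCV 4.12 (cv2) and the standard library are available. Lean on these libraries where they do the work, as an engineer would, in place of code of your own. Each camera call takes 0.05 s, during which the arm holds its last target.

## Task

Take the push punch out of its wooden block and stand it nose down, fully in, in the brass-ringed guide hole of the blue drill jig. Then press its red knob straight down, through the light first stop and all the way home against the stiffer second stop, hold it there for a moment without ever loading the knob beyond 22 N, and let it spring right back up. Leave the punch standing upright in the brass-ringed hole and the other things where they lie.

Things in the scene. Friction and masses are not known exactly. Their poses are not given: they have to be found in the camera images.
- punch: Loose push punch, 0.24 kg, standing nose down in the wooden block. Origin: centre of the nose's end; z up its axis; round. Steel nose 16 mm diameter, 34 mm long, foot chamfered to 12 mm; grey barrel 30 mm diameter from 34 to 89 mm above the origin (grip it near its upper end, e.g. 77 mm up); brass collar 17 mm diameter, 89 to 97 mm; red knob 24 mm diameter, 105 to 117 mm.
- knob_top (a point): Centre of the flat top of the punch's red knob, 117 mm above the punch's origin when the knob is up. Press here.
- punch_knob (a joint): How far (m) the red knob has sunk onto the brass collar: 0 is up, 0.008 is the light first stop (knob on the collar). Spring: 2 N at the start of this travel, 4 N at its end.
- punch_collar (a joint): How far (m) the brass collar has been driven into the barrel by the knob: 0 is up, 0.005 is the hard second stop. It begins to move at about 8 N and takes about 12 N to reach the stop, beyond which nothing yields. Both springs push knob and collar back up by themselves.
- holder: Fixed pale wooden block 70 x 70 x 30 mm, origin at the centre of its underside, with one hole of 17.5 mm diameter in the middle of its top; the punch's nose stands in it on a floor 4 mm above the worktop.
- jig: Fixed drill jig, origin at the centre of its underside: blue plate 75 (x) x 130 (y) x 30 mm, top at 38 mm, on a steel strip 50 x 200 x 8 mm. Two upright guide holes, 17.5 mm diameter, 35 mm either side of the centre along y, each under a ring 33 mm wide, 3 mm high with a 22 mm opening: brass at +y, dark steel at -y. Four low screw heads at its corners.
- brass_bush (a point): Centre of the brass ring's upper rim, 41 mm above the worktop: the mouth of the right hole. The hole's floor lies 23 to 31 mm below it, on packing that, loaded with over about 6 N, settles to 31 mm and is then solid: by an unknown 0 to 8 mm, so the height at which the knob meets its second stop must be felt.
- dark_bush (a point): Centre of the upper rim of the dark steel ring, 41 mm above the worktop: the wrong hole.
- blade_flange: Loose grey round flange 70 mm wide, 22 mm high, origin under its centre; leave alone.
- spare_knob: Loose black star knob (the nearer one) 46 x 44 x 28 mm, origin under its centre; leave alone.
- caliper: Loose steel caliper (the nearer one) 74 x 200 x 12 mm, lying flat, origin under its centre; leave alone.
- spanner_19: Loose steel spanner (the nearer one) 158 x 39 x 8 mm, lying flat, origin under its centre; leave alone.
There are look-alikes about, which are no part of the job. Several things have the shape of the jig; the one meant has the colours described above. Of the things that look like the punch, take the one that is farthest to the robot's left at the start.

How it is judged:
By the outcome, as a careful person would: the job done as asked, in the order asked, and still so for the second after the job is handed in, with the robot touching nothing.
It also fails if it takes over 64 s, if anything falls off the work surface, if the arm or the gripper's body presses on something with over 40 N, if the wrist force passes 120 N, or if a joint passes its speed limit or range.

## Working session

There is one attempt and no reset: what is moved stays moved. The work goes in short steps, Python scripts to look and compute and a tool call to move; the robot and the scene stay as the last step left them, time stands still between calls to the robot, and variables do not carry over. Pictures are saved under pics/ and viewed, and the job is handed in when it is done.

Besides the shell and the picture viewer there is one more tool, called after "Emit:" in YAML: its name, and indented under it one key for each argument. arm_command: Moves the arm, as the interface text tells. Shifts and turns lie within -1 to 1; 1 stands for 0.3 m of shift or 30 degrees of turn. Its arguments: {"type":"object","properties":{"steps":{"type":"array","items":{"type":"object","properties":{"hand":{"type":"number"},"travel":{"type":"array","items":{"type":"number","minimum":-1,"maximum":1}},"rotation":{"type":"array","items":{"type":"number","minimum":-1,"maximum":1}}}}},"grip_force":{"type":"number"}},"required":["steps"]}

```bash
mkdir -p pics; ls; python3 - <<'E'
from plant import ctrl
import cv2,numpy as np
s=ctrl.get_state(); print(s)
for n in("scene","top"):
    im,d=ctrl.read_camera(n); cv2.imwrite(f"pics/{n}0.png",im); np.save(f"{n}0d.npy",d)
    p=ctrl.camera_params(n); print(n,p)
    for t in("punch","jig","holder"):
        for m in ctrl.masks_of(n,t)[:6]: print(n,t,round(m["score"],2),m["at"],m["region"].sum())
E
```

```text
pics
{'time': 0.0, 'qpos': array([-1.37297706e+00,  2.87180442e-01,  1.57820511e+00,  1.05844515e-05,
        1.27861314e+00, -1.50017050e-01]), 'dq': array([ 1.25356712e-05, -6.64959389e-04, -2.86652295e-04,  1.35192488e-03,
       -2.17404228e-04, -9.22967604e-05]), 'joint_efforts': array([ 1.76961403e-03, -4.05979228e+01, -2.92623496e+01, -3.68491089e-05,
        5.94983896e-03,  2.76782863e-06]), 'eef_pos': array([ 0.22998094, -0.63396148,  0.25492205]), 'tcp_rot': array([-0.12237527,  0.69728978, -0.69558877,  0.12234178]), 'contact_force': array([0.27861499, 0.00808763, 0.18130476]), 'wrist_torque': array([-0.04407448, -0.03211301, -0.02513602]), 'opening': 0.9957973363413468}
scene {'fx': 407.79919858438296, 'fy': 407.79919858438296, 'cx': 259.62381861370125, 'cy': 200.2559318869842, 'extrinsics': array([[-0.48561419, -0.4140282 ,  0.76990877, -0.44408647],
       [-0.87405739,  0.21562908, -0.43534788,  0.72720703],
       [ 0.01423158, -0.88435556, -0.46659695,  0.69689041],
       [ 0.        ,  0.        ,  0.        ,  1.        ]])}
scene punch 0.65 [249.4, 202.6] 290
scene punch 0.56 [238.0, 213.5] 208
scene jig 0.81 [253.3, 270.7] 1666
scene jig 0.76 [298.1, 208.1] 864
scene holder 0.9 [240.6, 235.9] 500
scene holder 0.42 [236.9, 205.2] 52
top {'fx': 401.32705769893124, 'fy': 401.32705769893124, 'cx': 260.84020720572835, 'cy': 195.26901989682915, 'extrinsics': array([[-0.10108316, -0.96892276,  0.22576732,  0.3063445 ],
       [-0.99486911,  0.09940315, -0.01882705,  0.18668119],
       [-0.00420002, -0.22651203, -0.97399931,  1.17516491],
       [ 0.        ,  0.        ,  0.        ,  1.        ]])}
top punch 0.55 [260.5, 178.1] 138
top punch 0.51 [233.8, 208.3] 144
top jig 0.94 [216.3, 287.5] 1768
top jig 0.88 [319.6, 195.5] 1602
top jig 0.84 [301.1, 262.3] 1705
top holder 0.66 [235.9, 217.0] 426
```

```bash
python3 - <<'E'
import cv2
for n in("scene","top"):
    im=cv2.imread(f"pics/{n}0.png"); c=im[150:330,180:360]
    cv2.imwrite(f"pics/{n}0c.png",cv2.resize(c,(600,600),interpolation=cv2.INTER_CUBIC)) 
E
```

```text
(no output)
```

View pics/scene0.png

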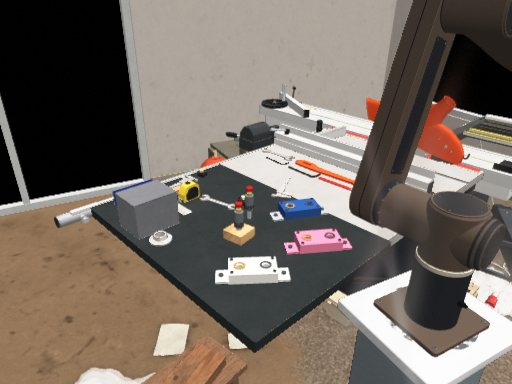

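View pics/top0.png

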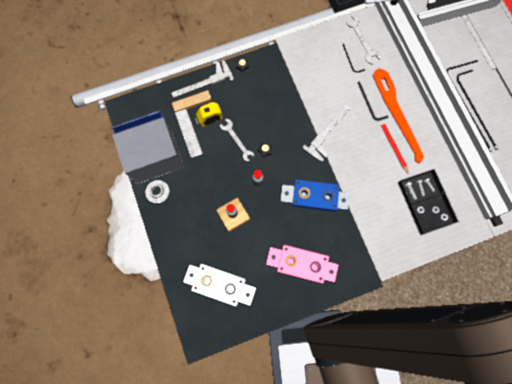

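```bash
python3 - <<'E'
import cv2
im=cv2.imread("pics/top0.png")
a=cv2.resize(im[160:240,205:275],None,fx=5,fy=5,interpolation=cv2.INTER_CUBIC)
b=cv2.resize(im[160:240,275:355],None,fx=5,fy=5,interpolation=cv2.INTER_CUBIC)
cv2.imwrite("pics/c1.png",cv2.hconcat([a,b]))
im=cv2.imread("pics/scene0.png")
cv2.imwrite("pics/c2.png",cv2.resize(im[175:255,215:335],None,fx=6,fy=6,interpolation=cv2.INTER_CUBIC))
E
```

```text
(no output)
```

View pics/c1.png

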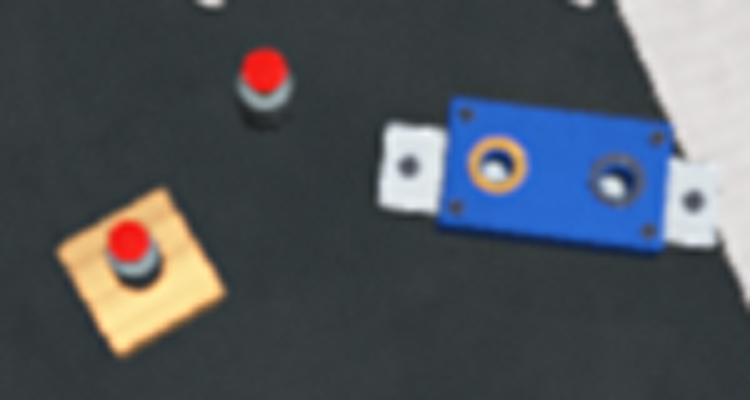

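View pics/c2.png

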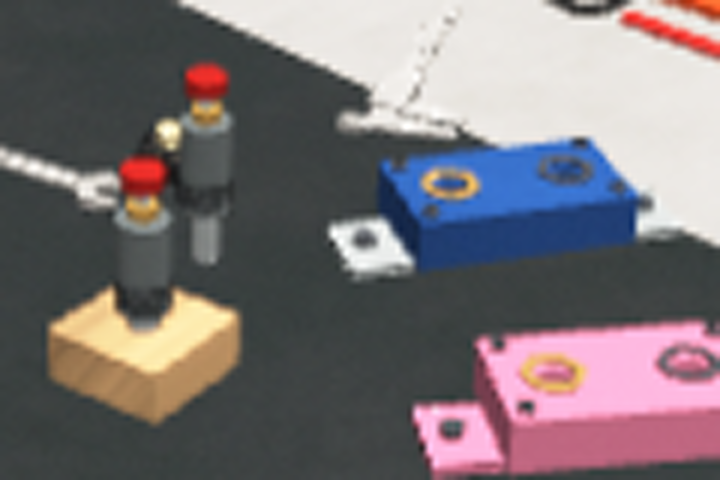

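Punch candidates in the top view are (231,209), standing in the wooden block, and (258,175), standing free. The first has the larger y, so it is farthest left and it is in the block: that is the one. The jigs are white (216,287), pink (301,262) and blue (319,195). Blue is meant, with its brass ring near (304,193) and its dark ring near (329,196).

```bash
cat > h.py <<'E'
import numpy as np,cv2
from plant import ctrl
from scipy.spatial.transform import Rotation as R
def ray(n,uv,z):
    p=ctrl.camera_params(n);E=p["extrinsics"]
    d=E[:3,:3]@np.array([(uv[0]-p["cx"])/p["fx"],(uv[1]-p["cy"])/p["fy"],1]);o=E[:3,3]
    return o+d*(z-o[2])/d[2]
def tri(a,b):
    A=[];B=[]
    for n,uv in(("top",a),("scene",b)):
        p=ctrl.camera_params(n);E=p["extrinsics"];d=E[:3,:3]@np.array([(uv[0]-p["cx"])/p["fx"],(uv[1]-p["cy"])/p["fy"],1]);d/=np.linalg.norm(d)
        M=np.eye(3)-np.outer(d,d);A.append(M);B.append(M@E[:3,3])
    return np.linalg.lstsq(np.vstack(A),np.hstack(B),rcond=None)[0]
def proj(n,P):
    p=ctrl.camera_params(n);E=p["extrinsics"];c=E[:3,:3].T@(np.asarray(P)-E[:3,3])
    return np.array([p["fx"]*c[0]/c[2]+p["cx"],p["fy"]*c[1]/c[2]+p["cy"]])
def red(im,box):
    x0,x1,y0,y1=box;c=cv2.cvtColor(im[y0:y1,x0:x1],cv2.COLOR_BGR2HSV)
    m=((c[...,0]<8)|(c[...,0]>172))&(c[...,1]>150)&(c[...,2]>80)
    return mom(m,x0,y0)
def orange(im,box):
    x0,x1,y0,y1=box;c=cv2.cvtColor(im[y0:y1,x0:x1],cv2.COLOR_BGR2HSV)
    m=(c[...,0]>10)&(c[...,0]<30)&(c[...,1]>70)&(c[...,2]>90)
    # fill: convex hull
    ys,xs=np.nonzero(m);h=cv2.convexHull(np.c_[xs,ys].astype(np.int32));mm=np.zeros(m.shape,np.uint8);cv2.fillConvexPoly(mm,h,1)
    return mom(mm>0,x0,y0)
def mom(m,x0,y0):
    ys,xs=np.nonzero(m);return np.array([xs.mean()+x0,ys.mean()+y0]),m.sum()
E
python3 - <<'E'
from h import *
t=cv2.imread("pics/top0.png");s=cv2.imread("pics/scene0.png");dt=np.load("top0d.npy")
r,n=red(t,(222,242,198,220));print("red top",r,n,ray("top",r,.121))
rs,n=red(s,(230,248,196,212));print("red scene",rs,n,ray("scene",rs,.115),"tri",tri(r,rs))
b,n=orange(t,(294,314,183,203));print("ring top",b,n,ray("top",b,.041))
bs,n=orange(s,(282,298,200,212));print("ring sc",bs,n,ray("scene",bs,.041),tri(b,bs))
# wooden block top via colour
for nme,im,box in(("top",t,(212,255,190,235)),("scene",s,(220,258,218,248))):
    o,n=orange(im,box);print(nme,"wood",o,n,ray(nme,o,.03))
# blue plate top from depth
p=ctrl.camera_params("top");v,u=np.mgrid[0:384,0:512]
z=dt;C=np.stack([(u-p["cx"])/p["fx"]*z,(v-p["cy"])/p["fy"]*z,z],-1)@p["extrinsics"][:3,:3].T+p["extrinsics"][:3,3]
hs=cv2.cvtColor(t,cv2.COLOR_BGR2HSV);m=(hs[...,0]>100)&(hs[...,0]<125)&(hs[...,1]>150)&(u>285)&(u<355)&(v>170)&(v<220)&(C[...,2]>.034)
P=C[m];print(m.sum(),P.mean(0),np.percentile(P[:,2],[5,50,95]))
rect=cv2.minAreaRect((P[:,:2]*1000).astype(np.float32));print(rect)
mm=(u>222)&(u<242)&(v>198)&(v<220)&(C[...,2]>.11);print("knob depth",C[mm].mean(0),mm.sum())
E
```

```text
red top [230.38888889 207.61111111] 54 [0.5252509 0.2508753 0.121    ]
red scene [238.59090909 203.68181818] 44 [0.52598781 0.25109629 0.115     ] tri [0.52643017 0.25108826 0.11482297]
ring top [304.03296703 192.45054945] 91 [0.56479499 0.03909297 0.041     ]
ring sc [289.87878788 205.45454545] 33 [0.55815472 0.04293694 0.041     ] [0.56569426 0.03819518 0.03620021]
top wood [232.69806094 214.08310249] 722 [0.52440431 0.25136158 0.03      ]
scene wood [238.62321429 232.78928571] 560 [0.50053493 0.26457881 0.03      ]
857 [0.55378115 0.00621299 0.04411537] [0.03526282 0.03877341 0.04257421]
((439.32501220703125, 56.113365173339844), (137.08102416992188, 346.6062316894531), 67.10306549072266)
knob depth [0.52430754 0.25230768 0.1211477 ] 67
```

```bash
cat >> h.py <<'E'
def st():
    s=ctrl.get_state();return s,np.array(s["eef_pos"]),R.from_quat(s["tcp_rot"])
def go(target,jaw=None,pr=True):
    s,p,r=st();M=r.as_matrix()
    out=dict(t=round(s["time"],2),pos=p.round(4),F=np.round(s["contact_force"],1),open=round(s["opening"],3),jaw=round(np.degrees(np.arctan2(M[1,2],M[0,2])),1),down=M[:,1].round(4))
    print(out,"q6",s["qpos"].round(2)[[0,5]])
    if jaw is not None:
        z=np.array([np.cos(np.radians(jaw)),np.sin(np.radians(jaw)),0]);y=np.array([0,0,-1.]);x=np.cross(y,z)
        T=R.from_matrix(np.c_[x,y,z]);rv=(r.inv()*T).as_rotvec();print("rot units",(rv/np.radians(30)).round(4))
    if target is not None: 
        d=np.array(target)-p;print("travel units (now axes)",(r.inv().apply(d)/.3).round(4))
        if jaw is not None: print("travel units (after rot)",(T.inv().apply(d)/.3).round(4), "dist",np.linalg.norm(d).round(3))
E
python3 - <<'E'
from h import *
t=cv2.imread("pics/top0.png")
r,n=red(t,(248,268,165,185));print(r,n,ray("top",r,.117), "in hole?",)
for j in (49,-131): go((.45,-.2,.25),j)
E
```

```text
[257.38709677 173.5       ] 62 [0.61355094 0.16945123 0.117     ] in hole?
{'t': 0.4, 'pos': array([ 0.2301, -0.6345,  0.2561]), 'F': array([-1.2,  0.1, -0. ]), 'open': 1.001, 'jaw': np.float64(-70.1), 'down': array([-0.e+00,  4.e-04, -1.e+00])} q6 [-1.37 -0.15]
rot units [ 3.0000e-04 -3.9691e+00 -8.0000e-04]
travel units (now axes) [-1.1828  0.0209 -1.1117]
travel units (after rot) [-0.3969  0.0204  1.574 ] dist 0.487
{'t': 0.4, 'pos': array([ 0.2301, -0.6345,  0.2561]), 'F': array([-1.2,  0.1, -0. ]), 'open': 1.001, 'jaw': np.float64(-70.1), 'down': array([-0.e+00,  4.e-04, -1.e+00])} q6 [-1.37 -0.15]
rot units [7.0000e-04 2.0309e+00 2.0000e-04]
travel units (now axes) [-1.1828  0.0209 -1.1117]
travel units (after rot) [ 0.3969  0.0204 -1.574 ] dist 0.487
```

Emit:
arm_command:
  steps:
    - {"rotation":[0,-0.35,0],"hand":1}
    - {"rotation":[0,-0.35,0]}
    - {"rotation":[0,-0.35,0]}
    - {"rotation":[0,-0.35,0]}
    - {"rotation":[0,-0.35,0]}
    - {"rotation":[0,-0.35,0]}
    - {"rotation":[0,-0.35,0]}
    - {"rotation":[0,-0.35,0]}
    - {"rotation":[0,-0.35,0]}
    - {"rotation":[0,-0.35,0]}
    - {"rotation":[0,-0.35,0]}

```text
$.steps[0]: bad value
```

```bash
python3 -c "
from h import *
go((.45,-.25,.25),49);go((.5255,.251,.25),49)"
```

```text
{'t': 0.4, 'pos': array([ 0.2301, -0.6345,  0.2561]), 'F': array([-1.2,  0.1, -0. ]), 'open': 1.001, 'jaw': np.float64(-70.1), 'down': array([-0.e+00,  4.e-04, -1.e+00])} q6 [-1.37 -0.15]
rot units [ 3.0000e-04 -3.9691e+00 -8.0000e-04]
travel units (now axes) [-1.126   0.0208 -0.955 ]
travel units (after rot) [-0.2875  0.0204  1.4482] dist 0.443
{'t': 0.4, 'pos': array([ 0.2301, -0.6345,  0.2561]), 'F': array([-1.2,  0.1, -0. ]), 'open': 1.001, 'jaw': np.float64(-70.1), 'down': array([-0.e+00,  4.e-04, -1.e+00])} q6 [-1.37 -0.15]
rot units [ 3.0000e-04 -3.9691e+00 -8.0000e-04]
travel units (now axes) [-1.9317  0.0214 -2.4393]
travel units (after rot) [-1.1932  0.0204  2.8737] dist 0.933
```

All fields are needed in each row.

Emit:
arm_command:
  steps:
    - {"hand":1,"travel":[0,0,0],"rotation":[0,-0.35,0]}
    - {"hand":1,"travel":[0,0,0],"rotation":[0,-0.35,0]}
    - {"hand":1,"travel":[0,0,0],"rotation":[0,-0.35,0]}
    - {"hand":1,"travel":[0,0,0],"rotation":[0,-0.35,0]}
    - {"hand":1,"travel":[0,0,0],"rotation":[0,-0.35,0]}
    - {"hand":1,"travel":[0,0,0],"rotation":[0,-0.35,0]}
    - {"hand":1,"travel":[0,0,0],"rotation":[0,-0.35,0]}
    - {"hand":1,"travel":[0,0,0],"rotation":[0,-0.35,0]}
    - {"hand":1,"travel":[0,0,0],"rotation":[0,-0.35,0]}
    - {"hand":1,"travel":[0,0,0],"rotation":[0,-0.35,0]}
    - {"hand":1,"travel":[0,0,0],"rotation":[0,-0.35,0]}

```text
time: 1.78
eef_pos: [0.2301, -0.6344, 0.2562]
tcp_rot: [-0.661, 0.252, -0.252, 0.661]
contact_force: [0.4, 0.0, 0.1]
opening: 1.0
```

```bash
python3 -c "
from h import *
go((.45,-.25,.25),49);go((.5255,.251,.25),49)"
```

```text
{'t': 1.77, 'pos': array([ 0.2301, -0.6344,  0.2562]), 'F': array([0.4, 0. , 0.1]), 'open': 1.0, 'jaw': np.float64(48.2), 'down': array([-1.e-04,  3.e-04, -1.e+00])} q6 [-1.37 -2.21]
rot units [-0.0004 -0.0263 -0.0005]
travel units (now axes) [-0.3072  0.0209  1.4439]
travel units (after rot) [-0.2873  0.0206  1.448 ] dist 0.443
{'t': 1.77, 'pos': array([ 0.2301, -0.6344,  0.2562]), 'F': array([0.4, 0. , 0.1]), 'open': 1.0, 'jaw': np.float64(48.2), 'down': array([-1.e-04,  3.e-04, -1.e+00])} q6 [-1.37 -2.21]
rot units [-0.0004 -0.0263 -0.0005]
travel units (now axes) [-1.2324  0.0214  2.8567]
travel units (after rot) [-1.1929  0.0206  2.8734] dist 0.933
```

Emit:
arm_command:
  steps:
    - {"hand":1,"travel":[-0.038,0.0026,0.18],"rotation":[0,-0.026,0]}
    - {"hand":1,"travel":[-0.038,0.0026,0.18],"rotation":[0,0,0]}
    - {"hand":1,"travel":[-0.038,0.0026,0.18],"rotation":[0,0,0]}
    - {"hand":1,"travel":[-0.038,0.0026,0.18],"rotation":[0,0,0]}
    - {"hand":1,"travel":[-0.038,0.0026,0.18],"rotation":[0,0,0]}
    - {"hand":1,"travel":[-0.038,0.0026,0.18],"rotation":[0,0,0]}
    - {"hand":1,"travel":[-0.038,0.0026,0.18],"rotation":[0,0,0]}
    - {"hand":1,"travel":[-0.038,0.0026,0.18],"rotation":[0,0,0]}
    - {"hand":1,"travel":[-0.1,0,0.157],"rotation":[0,0,0]}
    - {"hand":1,"travel":[-0.1,0,0.157],"rotation":[0,0,0]}
    - {"hand":1,"travel":[-0.1,0,0.157],"rotation":[0,0,0]}
    - {"hand":1,"travel":[-0.1,0,0.157],"rotation":[0,0,0]}
    - {"hand":1,"travel":[-0.1,0,0.157],"rotation":[0,0,0]}
    - {"hand":1,"travel":[-0.1,0,0.157],"rotation":[0,0,0]}
    - {"hand":1,"travel":[-0.1,0,0.157],"rotation":[0,0,0]}
    - {"hand":1,"travel":[-0.1,0,0.157],"rotation":[0,0,0]}

```text
time: 3.78
eef_pos: [0.5206, 0.2148, 0.2524]
tcp_rot: [0.662, -0.245, 0.255, -0.661]
contact_force: [0.3, -0.3, -1.4]
opening: 1.002
```

```bash
python3 -c "
from h import *
go((.5255,.251,.25),49);go((.5255,.251,.16),49)
im,d=ctrl.read_camera('top');cv2.imwrite('pics/t1.png',im)
im,d=ctrl.read_camera('scene');cv2.imwrite('pics/s1.png',im[120:300,150:400].repeat(3,0).repeat(3,1))"
```

```text
{'t': 3.77, 'pos': array([0.5206, 0.2148, 0.2524]), 'F': array([ 0.3, -0.3, -1.4]), 'open': 1.002, 'jaw': np.float64(48.6), 'down': array([ 0.0135, -0.0055, -0.9999])} q6 [ 0.21 -0.63]
rot units [-0.009  -0.0128  0.0263]
travel units (now axes) [-0.0676  0.0075  0.1015]
travel units (after rot) [-0.0668  0.008   0.1019] dist 0.037
{'t': 3.77, 'pos': array([0.5206, 0.2148, 0.2524]), 'F': array([ 0.3, -0.3, -1.4]), 'open': 1.002, 'jaw': np.float64(48.6), 'down': array([ 0.0135, -0.0055, -0.9999])} q6 [ 0.21 -0.63]
rot units [-0.009  -0.0128  0.0263]
travel units (now axes) [-0.0717  0.3075  0.1   ]
travel units (after rot) [-0.0668  0.308   0.1019] dist 0.099
```

View pics/s1.png

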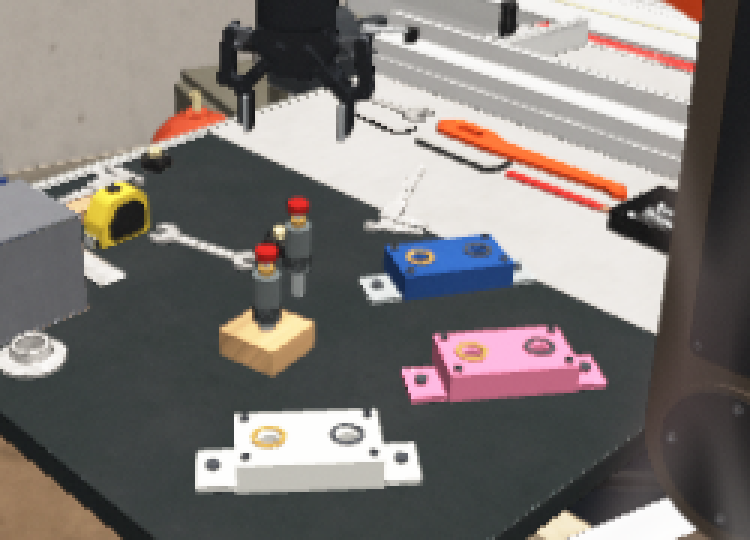

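Emit:
arm_command:
  steps:
    - {"hand":1,"travel":[-0.067,0.008,0.1015],"rotation":[-0.009,-0.013,0.026]}
    - {"hand":1,"travel":[0,0,0],"rotation":[0,0,0]}

```text
time: 4.12
eef_pos: [0.5252, 0.2544, 0.2497]
tcp_rot: [-0.663, 0.245, -0.245, 0.663]
contact_force: [-0.5, -0.4, 0.1]
opening: 1.003
```

```bash
python3 -c "
from h import *
go((.5255,.251,.087),49)"
```

```text
{'t': 4.12, 'pos': array([0.5252, 0.2544, 0.2497]), 'F': array([-0.5, -0.4,  0.1]), 'open': 1.003, 'jaw': np.float64(49.4), 'down': array([-5.e-04,  7.e-04, -1.e+00])} q6 [ 0.28 -0.59]
rot units [-0.0004  0.014  -0.0015]
travel units (now axes) [ 0.0087  0.5424 -0.0081]
travel units (after rot) [ 0.0083  0.5425 -0.0079] dist 0.163
```

Emit:
arm_command:
  steps:
    - {"hand":1,"travel":[0.0085,0.13,-0.008],"rotation":[0,0.014,0]}
    - {"hand":1,"travel":[0,0.13,0],"rotation":[0,0,0]}
    - {"hand":1,"travel":[0,0.13,0],"rotation":[0,0,0]}
    - {"hand":1,"travel":[0,0,0],"rotation":[0,0,0]}

```text
time: 4.62
eef_pos: [0.5269, 0.2465, 0.1321]
tcp_rot: [-0.662, 0.247, -0.25, 0.662]
contact_force: [0.2, 0.9, 0.2]
opening: 1.002
```

```bash
python3 -c "
from h import *
go((.5255,.251,.087),49)"
```

```text
{'t': 4.62, 'pos': array([0.5269, 0.2465, 0.1321]), 'F': array([0.2, 0.9, 0.2]), 'open': 1.002, 'jaw': np.float64(48.8), 'down': array([ 0.0033, -0.0012, -1.    ])} q6 [ 0.26 -0.59]
rot units [-0.0024 -0.0053  0.0063]
travel units (now axes) [-0.0138  0.1501  0.0081]
travel units (after rot) [-0.0133  0.1502  0.0083] dist 0.045
```

Emit:
arm_command:
  steps:
    - {"hand":1,"travel":[-0.013,0.05,0.008],"rotation":[-0.002,-0.005,0.006]}
    - {"hand":1,"travel":[0,0.05,0],"rotation":[0,0,0]}
    - {"hand":1,"travel":[0,0.045,0],"rotation":[0,0,0]}
    - {"hand":1,"travel":[0,0,0],"rotation":[0,0,0]}

```text
time: 5.12
eef_pos: [0.5286, 0.2507, 0.0907]
tcp_rot: [-0.661, 0.246, -0.25, 0.664]
contact_force: [-0.2, 0.7, -0.3]
opening: 1.005
```

```bash
python3 -c "
from h import *
go((.5255,.251,.087),49)"
```

```text
{'t': 5.12, 'pos': array([0.5286, 0.2507, 0.0907]), 'F': array([-0.2,  0.7, -0.3]), 'open': 1.005, 'jaw': np.float64(48.9), 'down': array([ 0.0076,  0.0018, -1.    ])} q6 [ 0.27 -0.58]
rot units [-0.0121 -0.0021  0.0087]
travel units (now axes) [-0.0084  0.0122 -0.0062]
travel units (after rot) [-0.0084  0.0123 -0.0061] dist 0.005
```

Emit:
arm_command:
  steps:
    - {"hand":1,"travel":[-0.0084,0.016,-0.006],"rotation":[-0.012,-0.002,0.009]}
    - {"hand":1,"travel":[0,0,0],"rotation":[0,0,0]}

```text
time: 5.38
eef_pos: [0.5259, 0.2513, 0.0863]
tcp_rot: [-0.662, 0.247, -0.248, 0.663]
contact_force: [0.2, 0.5, -0.1]
opening: 1.002
```

```bash
python3 -c "
from h import *
go((.5255,.251,.086),49)"
```

```text
{'t': 5.38, 'pos': array([0.5259, 0.2513, 0.0863]), 'F': array([ 0.2,  0.5, -0.1]), 'open': 1.002, 'jaw': np.float64(49.0), 'down': array([ 7.e-04,  4.e-04, -1.e+00])} q6 [ 0.27 -0.58]
rot units [-0.0014  0.0005  0.0005]
travel units (now axes) [-0.0002  0.001  -0.0017]
travel units (after rot) [-0.0002  0.001  -0.0017] dist 0.001
```

Emit:
arm_command:
  grip_force: 45
  steps:
    - {"hand":0.2,"travel":[0,0,0],"rotation":[0,0,0]}
    - {"hand":0.2,"travel":[0,0,0],"rotation":[0,0,0]}
    - {"hand":0.2,"travel":[0,0,0],"rotation":[0,0,0]}
    - {"hand":0.2,"travel":[0,0,0],"rotation":[0,0,0]}
    - {"hand":0.2,"travel":[0,0,0],"rotation":[0,0,0]}
    - {"hand":0.2,"travel":[0,0,0],"rotation":[0,0,0]}

```text
time: 6.12
eef_pos: [0.5265, 0.2516, 0.0876]
tcp_rot: [-0.662, 0.247, -0.248, 0.663]
contact_force: [-0.7, -0.5, -0.2]
opening: 0.336
```

```bash
python3 -c "
from h import *
go((.5255,.251,.16),49)
im,d=ctrl.read_camera('top');cv2.imwrite('pics/t2.png',im[140:290,170:370].repeat(3,0).repeat(3,1))
im,d=ctrl.read_camera('scene');cv2.imwrite('pics/s2.png',im[150:270,190:320].repeat(5,0).repeat(5,1))"
```

```text
{'t': 6.12, 'pos': array([0.5265, 0.2516, 0.0876]), 'F': array([-0.7, -0.5, -0.2]), 'open': 0.336, 'jaw': np.float64(49.0), 'down': array([ 2.6e-03,  8.0e-04, -1.0e+00])} q6 [ 0.27 -0.58]
rot units [-0.0044  0.0008  0.0027]
travel units (now axes) [-0.0011 -0.2414 -0.0031]
travel units (after rot) [-0.0014 -0.2414 -0.0037] dist 0.072
```

View pics/s2.png

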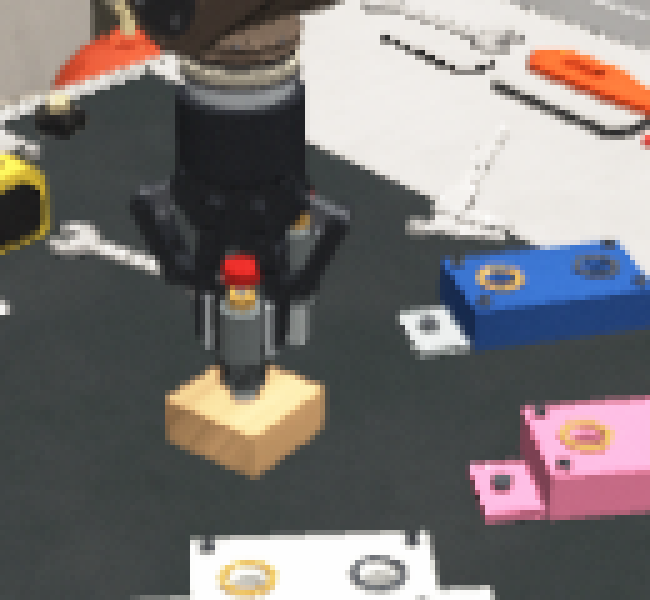

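Emit:
arm_command:
  steps:
    - {"hand":0.2,"travel":[0,-0.05,0],"rotation":[0,0,0]}
    - {"hand":0.2,"travel":[0,-0.08,0],"rotation":[0,0,0]}
    - {"hand":0.2,"travel":[0,-0.12,0],"rotation":[0,0,0]}
    - {"hand":0.2,"travel":[0,-0.12,0],"rotation":[0,0,0]}
    - {"hand":0.2,"travel":[0,0,0],"rotation":[0,0,0]}

```text
time: 6.85
eef_pos: [0.5249, 0.2511, 0.2016]
tcp_rot: [0.662, -0.248, 0.247, -0.662]
contact_force: [-0.2, -0.5, -2.5]
opening: 0.332
```

```bash
python3 -c "
from h import *
go((.565,.039,.2),49)"
```

```text
{'t': 6.85, 'pos': array([0.5249, 0.2511, 0.2016]), 'F': array([-0.2, -0.5, -2.5]), 'open': 0.332, 'jaw': np.float64(49.0), 'down': array([-7.e-04, -0.e+00, -1.e+00])} q6 [ 0.27 -0.58]
rot units [ 0.0009  0.0009 -0.001 ]
travel units (now axes) [ 0.5646  0.0053 -0.4462]
travel units (after rot) [ 0.5648  0.0054 -0.4459] dist 0.216
```

Emit:
arm_command:
  steps:
    - {"hand":0.2,"travel":[0.09,0.001,-0.074],"rotation":[0,0,0]}
    - {"hand":0.2,"travel":[0.14,0.001,-0.11],"rotation":[0,0,0]}
    - {"hand":0.2,"travel":[0.14,0.001,-0.11],"rotation":[0,0,0]}
    - {"hand":0.2,"travel":[0.09,0.001,-0.074],"rotation":[0,0,0]}
    - {"hand":0.2,"travel":[0.05,0,-0.04],"rotation":[0,0,0]}
    - {"hand":0.2,"travel":[0,0,0],"rotation":[0,0,0]}

```text
time: 7.6
eef_pos: [0.5551, 0.054, 0.1898]
tcp_rot: [0.664, -0.252, 0.241, -0.661]
contact_force: [0.3, -0.0, -2.9]
opening: 0.338
```

```bash
python3 - <<'E'
from h import *
go((.565,.039,.2),49)
for i in(0,1):
    pass
t=cv2.imread("pics/t1.png")
b,n=orange(t,(294,314,183,203));print("t1 ring",b,n,ray("top",b,.041))
for f in("top0","t1"):
    t=cv2.imread(f"pics/{f}.png")
    hs=cv2.cvtColor(t,cv2.COLOR_BGR2HSV);m=((hs[...,0]>100)&(hs[...,0]<125)&(hs[...,1]>150)).astype(np.uint8)
    m[:, :285]=0;m[:,355:]=0;m[:170]=0;m[225:]=0
    up=cv2.resize(m*255,None,fx=8,fy=8,interpolation=cv2.INTER_LINEAR)>127
    ys,xs=np.nonzero(up);P=np.array([ray("top",((x+.5)/8-.5,(y+.5)/8-.5),.038)[:2] for x,y in zip(xs[::7],ys[::7])])*1000
    r=cv2.minAreaRect(P.astype(np.float32));print(f,r,cv2.boxPoints(r).round(1).tolist())
im,d=ctrl.read_camera('top');cv2.imwrite('pics/t3.png',im[120:270,230:400].repeat(4,0).repeat(4,1));np.save('t3d.npy',d);cv2.imwrite('pics/t3f.png',im)
im,d=ctrl.read_camera('scene');cv2.imwrite('pics/s3.png',im[140:260,230:380].repeat(5,0).repeat(5,1));cv2.imwrite('pics/s3f.png',im)
E
```

```text
{'t': 7.6, 'pos': array([0.5551, 0.054 , 0.1898]), 'F': array([ 0.3, -0. , -2.9]), 'open': 0.338, 'jaw': np.float64(49.2), 'down': array([-0.017 ,  0.001 , -0.9999])} q6 [-0.08 -0.94]
rot units [ 0.0198  0.0053 -0.0257]
travel units (now axes) [ 0.057  -0.0346 -0.0166]
travel units (after rot) [ 0.0576 -0.034  -0.0161] dist 0.021
t1 ring [304.03296703 192.45054945] 91 [0.56479499 0.03909297 0.041     ]Traceback (most recent call last):
  File "<stdin>", line 12, in <module>
  File "h.py", line 5, in ray
    p=ctrl.camera_params(n);E=p["extrinsics"]
ValueError: time passes only in moves, steps and waits
```

```bash
cat >> h.py <<'E'
import functools
class _C:
    def __init__(s,c): s.c=c; s.k={}
    def camera_params(s,n):
        if n not in s.k: s.k[n]=s.c.camera_params(n)
        return s.k[n]
    def __getattr__(s,a): return getattr(s.c,a)
ctrl=_C(ctrl)
E
python3 - <<'E'
from h import *
for f in("top0",):
    t=cv2.imread(f"pics/{f}.png")
    hs=cv2.cvtColor(t,cv2.COLOR_BGR2HSV);m=((hs[...,0]>100)&(hs[...,0]<125)&(hs[...,1]>150)).astype(np.uint8)
    m[:, :285]=0;m[:,355:]=0;m[:170]=0;m[225:]=0
    m=cv2.morphologyEx(m,cv2.MORPH_OPEN,np.ones((3,3)))
    up=cv2.resize(m*255,None,fx=8,fy=8,interpolation=cv2.INTER_LINEAR)>127
    ys,xs=np.nonzero(up);P=np.array([ray("top",((x+.5)/8-.5,(y+.5)/8-.5),.038)[:2] for x,y in zip(xs[::7],ys[::7])])*1000
    r=cv2.minAreaRect(P.astype(np.float32));print(f,r,cv2.boxPoints(r).round(1).tolist())
im,d=ctrl.read_camera('top');cv2.imwrite('pics/t3.png',im[120:270,230:400].repeat(4,0).repeat(4,1));np.save('t3d.npy',d);cv2.imwrite('pics/t3f.png',im)
im,d=ctrl.read_camera('scene');cv2.imwrite('pics/s3.png',im[140:260,230:380].repeat(5,0).repeat(5,1));cv2.imwrite('pics/s3f.png',im)
go((.565,.039,.2),49)
E
```

```text
top0 ((555.2759399414062, 6.053985595703125), (129.45179748535156, 83.58907318115234), 76.8628158569336) [[499.8999938964844, -47.5], [581.2999877929688, -66.5], [610.7000122070312, 59.599998474121094], [529.2999877929688, 78.5999984741211]]
{'t': 7.7, 'pos': array([0.5549, 0.0554, 0.19  ]), 'F': array([ 0.1, -1.2, -2.5]), 'open': 0.338, 'jaw': np.float64(49.3), 'down': array([-0.0168,  0.0012, -0.9999])} q6 [-0.08 -0.94]
rot units [ 0.0192  0.0095 -0.0257]
travel units (now axes) [ 0.0606 -0.0338 -0.0199]
travel units (after rot) [ 0.0612 -0.0332 -0.0193] dist 0.022
```

View pics/s3.png

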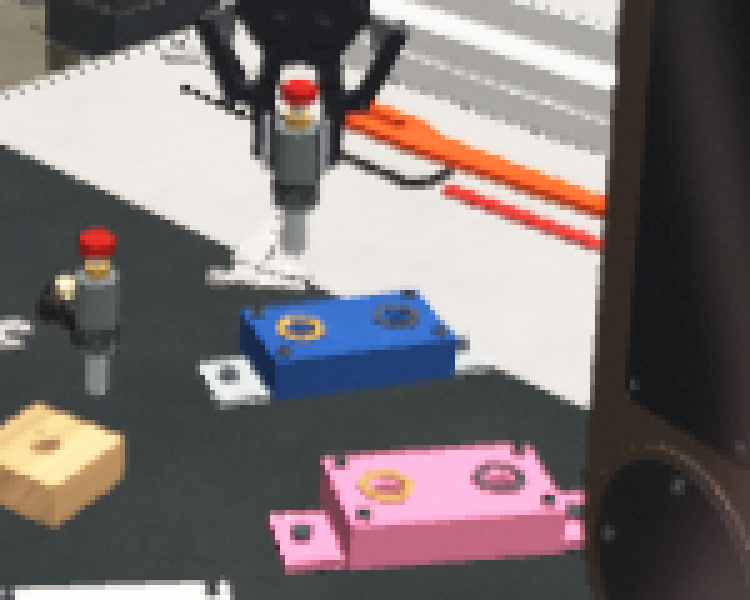

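View pics/t3.png

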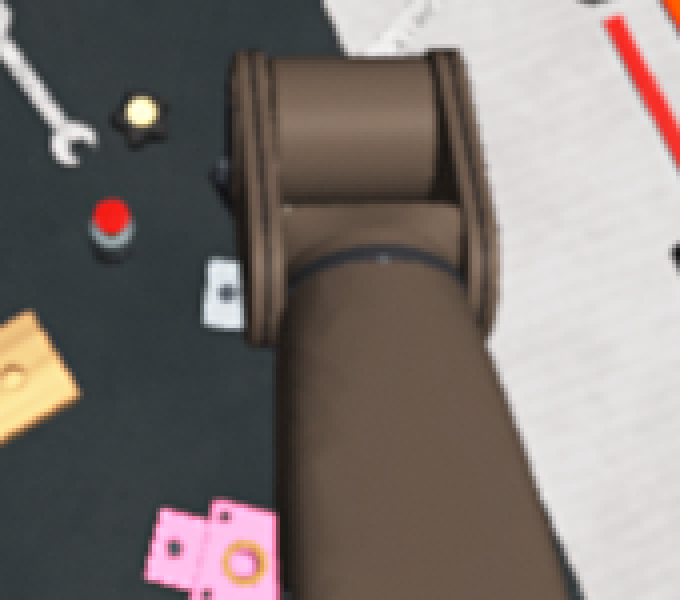

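```bash
python3 - <<'E'
from h import *
for P in((.565,.039,.041),(.5674,.0391,.041),(.5255,.251,.121)): print(P,proj("scene",P),proj("top",P))
im=cv2.imread("pics/s3f.png");c=im[195:216,275:305]
cv2.imwrite("pics/s3r.png",cv2.resize(c,None,fx=20,fy=20,interpolation=cv2.INTER_NEAREST))
t=cv2.imread("pics/top0.png");c=t[180:206,290:318]
cv2.imwrite("pics/t0r.png",cv2.resize(c,None,fx=20,fy=20,interpolation=cv2.INTER_NEAREST))
E
```

```text
(0.565, 0.039, 0.041) [289.76044484 204.34192321] [304.05589385 192.37910629]
(0.5674, 0.0391, 0.041) [289.35209771 204.05023808] [303.91818437 191.58374596]
(0.5255, 0.251, 0.121) [238.67258019 201.98105894] [230.33470124 207.52501473]
```

View pics/s3r.png

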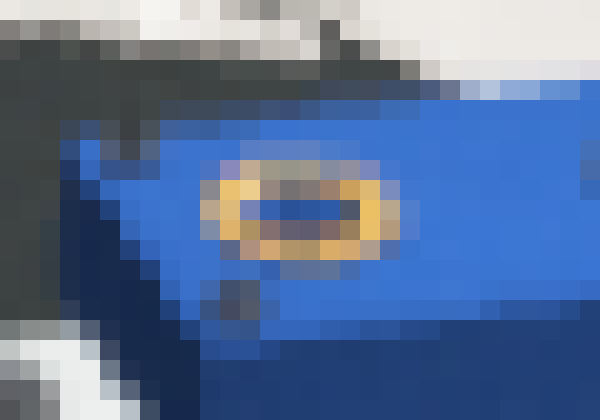

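View pics/t0r.png

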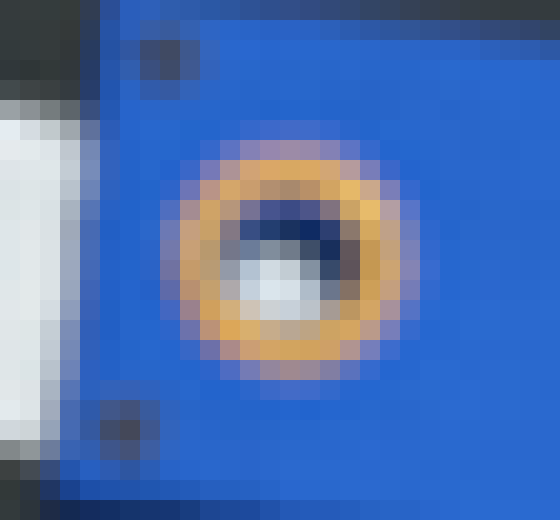

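Emit:
arm_command:
  steps:
    - {"hand":0.2,"travel":[0.06,-0.01,-0.02],"rotation":[0.019,0.009,-0.026]}
    - {"hand":0.2,"travel":[0,0.05,0],"rotation":[0,0,0]}
    - {"hand":0.2,"travel":[0,0.05,0],"rotation":[0,0,0]}
    - {"hand":0.2,"travel":[0,0,0],"rotation":[0,0,0]}

```text
time: 8.2
eef_pos: [0.5647, 0.0409, 0.1601]
tcp_rot: [-0.663, 0.247, -0.246, 0.663]
contact_force: [0.5, 0.8, -3.0]
opening: 0.337
```

```bash
python3 - <<'E'
from h import *
go((.565,.0395,.135),49)
E
```

```text
{'t': 8.2, 'pos': array([0.5647, 0.0409, 0.1601]), 'F': array([ 0.5,  0.8, -3. ]), 'open': 0.337, 'jaw': np.float64(49.2), 'down': array([-3.e-04,  5.e-04, -1.e+00])} q6 [-0.11 -0.97]
rot units [-0.0005  0.0071 -0.0011]
travel units (now axes) [ 0.0039  0.0837 -0.0028]
travel units (after rot) [ 0.0039  0.0837 -0.0028] dist 0.025
```

Emit:
arm_command:
  steps:
    - {"hand":0.2,"travel":[0.004,0.04,-0.003],"rotation":[0,0.007,0]}
    - {"hand":0.2,"travel":[0,0.04,0],"rotation":[0,0,0]}
    - {"hand":0.2,"travel":[0,0,0],"rotation":[0,0,0]}

```text
time: 8.57
eef_pos: [0.5646, 0.0398, 0.1339]
tcp_rot: [-0.662, 0.248, -0.247, 0.662]
contact_force: [0.1, -0.3, -2.7]
opening: 0.338
```

```bash
python3 - <<'E'
from h import *
im,d=ctrl.read_camera('scene');cv2.imwrite('pics/s4f.png',im);cv2.imwrite('pics/s4.png',cv2.resize(im[165:220,265:325],None,fx=10,fy=10,interpolation=cv2.INTER_CUBIC))
go((.565,.0395,.13),49)
s,p,r=st();dn=r.as_matrix()[:,1];print("nose end proj",proj("scene",p+dn*.0836),proj("scene",(.565,.0395,.041)))
E
```

```text
{'t': 8.62, 'pos': array([0.565 , 0.0397, 0.1345]), 'F': array([ 0. ,  0.1, -2.3]), 'open': 0.334, 'jaw': np.float64(49.0), 'down': array([-2.e-04,  6.e-04, -1.e+00])} q6 [-0.11 -0.97]
rot units [-0.0006  0.0008 -0.0011]
travel units (now axes) [ 0.0005  0.0151 -0.0006]
travel units (after rot) [ 0.0005  0.0151 -0.0006] dist 0.005
nose end proj [289.70883458 201.80357913] [289.63626345 204.37437278]
```

View pics/s4.png

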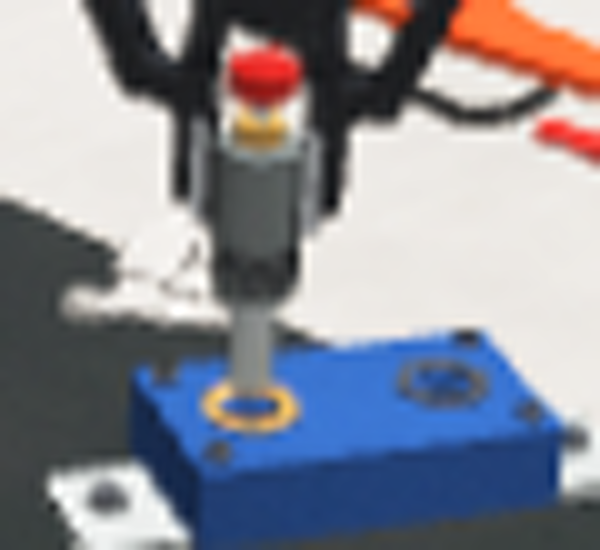

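Emit:
arm_command:
  steps:
    - {"hand":0.2,"travel":[0,0.02,0],"rotation":[0,0,0]}
    - {"hand":0.2,"travel":[0,0.02,0],"rotation":[0,0,0]}
    - {"hand":0.2,"travel":[0,0,0],"rotation":[0,0,0]}

```text
time: 9.0
eef_pos: [0.5657, 0.0397, 0.1227]
tcp_rot: [-0.662, 0.247, -0.248, 0.663]
contact_force: [-0.2, -0.1, -1.7]
opening: 0.336
```

```bash
python3 - <<'E'
from h import *
go((.565,.0395,.105),49)
E
```

```text
{'t': 9.0, 'pos': array([0.5657, 0.0397, 0.1227]), 'F': array([-0.2, -0.1, -1.7]), 'open': 0.336, 'jaw': np.float64(49.0), 'down': array([ 1.8e-03,  4.0e-04, -1.0e+00])} q6 [-0.11 -0.97]
rot units [-0.0028  0.0007  0.002 ]
travel units (now axes) [-0.0015  0.059  -0.0021]
travel units (after rot) [-0.0014  0.059  -0.002 ] dist 0.018
```

Nose at about z=0.039; no contact yet. Continuing.

Emit:
arm_command:
  steps:
    - {"hand":0.2,"travel":[-0.001,0.02,-0.001],"rotation":[-0.003,0,0.002]}
    - {"hand":0.2,"travel":[0,0.01,0],"rotation":[0,0,0]}

```text
time: 9.25
eef_pos: [0.5656, 0.0394, 0.1139]
tcp_rot: [0.663, -0.247, 0.248, -0.662]
contact_force: [-0.5, -0.4, -1.8]
opening: 0.338
```

```bash
python3 - <<'E'
from h import *
go((.565,.0395,.105),49)
E
```

```text
{'t': 9.25, 'pos': array([0.5656, 0.0394, 0.1139]), 'F': array([-0.5, -0.4, -1.8]), 'open': 0.338, 'jaw': np.float64(49.0), 'down': array([ 5.e-04, -7.e-04, -1.e+00])} q6 [-0.11 -0.96]
rot units [0.0005 0.0013 0.0016]
travel units (now axes) [-0.0017  0.0297 -0.0011]
travel units (after rot) [-0.0016  0.0297 -0.0011] dist 0.009
```

Emit:
arm_command:
  steps:
    - {"hand":0.2,"travel":[0,0.015,0],"rotation":[0,0,0]}
    - {"hand":0.2,"travel":[0,0.015,0],"rotation":[0,0,0]}
    - {"hand":0.2,"travel":[0,0.007,0],"rotation":[0,0,0]}

```text
time: 9.62
eef_pos: [0.5654, 0.0393, 0.1018]
tcp_rot: [0.663, -0.247, 0.248, -0.662]
contact_force: [-0.2, -1.0, -2.6]
opening: 0.336
```

```bash
python3 - <<'E'
from h import *
go((.565,.0395,.1),49)
E
```

```text
{'t': 9.62, 'pos': array([0.5654, 0.0393, 0.1018]), 'F': array([-0.2, -1. , -2.6]), 'open': 0.336, 'jaw': np.float64(49.0), 'down': array([-0.e+00, -8.e-04, -1.e+00])} q6 [-0.11 -0.96]
rot units [0.0012 0.0011 0.001 ]
travel units (now axes) [-0.0014  0.006  -0.0004]
travel units (after rot) [-0.0014  0.006  -0.0004] dist 0.002
```

Emit:
arm_command:
  steps:
    - {"hand":0.2,"travel":[0,0.006,0],"rotation":[0,0,0]}
    - {"hand":0.2,"travel":[0,0.006,0],"rotation":[0,0,0]}

```text
time: 9.88
eef_pos: [0.5656, 0.0392, 0.0984]
tcp_rot: [0.663, -0.247, 0.248, -0.662]
contact_force: [-2.1, -1.3, 3.1]
opening: 0.335
```

Emit:
arm_command:
  steps:
    - {"hand":0.2,"travel":[0,0.006,0],"rotation":[0,0,0]}
    - {"hand":0.2,"travel":[0,0.006,0],"rotation":[0,0,0]}

```text
time: 10.12
eef_pos: [0.566, 0.039, 0.0968]
tcp_rot: [0.663, -0.247, 0.247, -0.662]
contact_force: [-3.3, -0.9, 5.3]
opening: 0.336
```

Emit:
arm_command:
  steps:
    - {"hand":0.2,"travel":[-0.003,0.006,-0.003],"rotation":[0,0,0]}
    - {"hand":0.2,"travel":[0,0.006,0],"rotation":[0,0,0]}

```text
time: 10.38
eef_pos: [0.5657, 0.039, 0.0943]
tcp_rot: [0.663, -0.246, 0.248, -0.662]
contact_force: [-4.1, -1.0, 4.8]
opening: 0.341
```

Emit:
arm_command:
  steps:
    - {"hand":0.2,"travel":[0,0.004,0],"rotation":[0,0,0]}
    - {"hand":0.2,"travel":[0,0.003,0],"rotation":[0,0,0]}

```text
time: 10.62
eef_pos: [0.5659, 0.0389, 0.0935]
tcp_rot: [0.663, -0.246, 0.248, -0.662]
contact_force: [-4.7, -1.0, 11.0]
opening: 0.337
```

```bash
python3 - <<'E'
from h import *
im,d=ctrl.read_camera('scene');cv2.imwrite('pics/s5f.png',im);cv2.imwrite('pics/s5.png',cv2.resize(im[165:220,265:325],None,fx=10,fy=10,interpolation=cv2.INTER_CUBIC))
go((.565,.039,.0936),49)
E
```

```text
{'t': 10.68, 'pos': array([0.5659, 0.0389, 0.0934]), 'F': array([-4.5, -0.7,  9.5]), 'open': 0.34, 'jaw': np.float64(49.1), 'down': array([ 0.0016, -0.0017, -1.    ])} q6 [-0.11 -0.96]
rot units [0.0004 0.0025 0.0045]
travel units (now axes) [-0.0023 -0.0006 -0.0018]
travel units (after rot) [-0.0023 -0.0006 -0.0018] dist 0.001
```

View pics/s5.png

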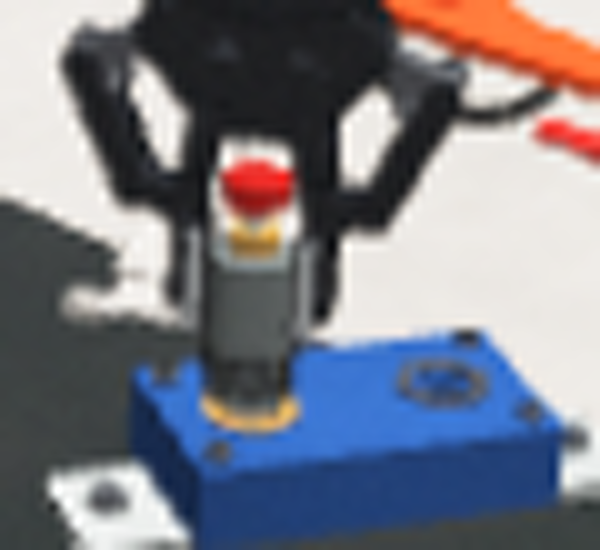

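Emit:
arm_command:
  steps:
    - {"hand":0.2,"travel":[-0.003,-0.001,-0.003],"rotation":[0,0,0]}
    - {"hand":0.2,"travel":[-0.002,0,-0.002],"rotation":[0,0,0.003]}

```text
time: 10.92
eef_pos: [0.5648, 0.0391, 0.0935]
tcp_rot: [-0.662, 0.246, -0.249, 0.663]
contact_force: [0.9, 0.5, 1.6]
opening: 0.338
```

```bash
python3 - <<'E'
from h import *
go((.565,.039,.0936),49)
E
```

```text
{'t': 10.93, 'pos': array([0.5648, 0.0391, 0.0935]), 'F': array([0.9, 0.5, 1.6]), 'open': 0.338, 'jaw': np.float64(49.0), 'down': array([ 0.0048,  0.    , -1.    ])} q6 [-0.11 -0.97]
rot units [-0.0061  0.0015  0.007 ]
travel units (now axes) [ 0.0007 -0.0002  0.0001]
travel units (after rot) [ 0.0007 -0.0002  0.0001] dist 0.0
```

Lateral load is gone: the punch centre is about (0.5648, 0.0391). Level, then open.

Emit:
arm_command:
  steps:
    - {"hand":0.2,"travel":[0,0,0],"rotation":[-0.006,0,0.007]}
    - {"hand":0.4,"travel":[0,0,0],"rotation":[0,0,0]}
    - {"hand":0.5,"travel":[0,0,0],"rotation":[0,0,0]}
    - {"hand":1,"travel":[0,0,0],"rotation":[0,0,0]}
    - {"hand":1,"travel":[0,0,0],"rotation":[0,0,0]}
    - {"hand":1,"travel":[0,0,0],"rotation":[0,0,0]}

```text
time: 11.68
eef_pos: [0.5642, 0.039, 0.0918]
tcp_rot: [0.663, -0.248, 0.247, -0.662]
contact_force: [0.8, -0.2, 0.1]
opening: 1.0
```

```bash
python3 - <<'E'
from h import *
go((.5648,.0391,.17),49)
E
```

```text
{'t': 11.68, 'pos': array([0.5642, 0.039 , 0.0918]), 'F': array([ 0.8, -0.2,  0.1]), 'open': 1.0, 'jaw': np.float64(49.0), 'down': array([-0.0015, -0.    , -1.    ])} q6 [-0.11 -0.97]
rot units [ 0.0019  0.0014 -0.0021]
travel units (now axes) [ 0.0009 -0.2608  0.0012]
travel units (after rot) [ 0.0012 -0.2608  0.0014] dist 0.078
```

Emit:
arm_command:
  steps:
    - {"hand":1,"travel":[0,-0.05,0],"rotation":[0.002,0,-0.002]}
    - {"hand":1,"travel":[0,-0.08,0],"rotation":[0,0,0]}
    - {"hand":1,"travel":[0,-0.08,0],"rotation":[0,0,0]}
    - {"hand":1,"travel":[0,-0.08,0],"rotation":[0,0,0]}
    - {"hand":0,"travel":[0,0,0],"rotation":[0,0,0]}
    - {"hand":0,"travel":[0,0,0],"rotation":[0,0,0]}
    - {"hand":0,"travel":[0,0,0],"rotation":[0,0,0]}
    - {"hand":0,"travel":[0,0,0],"rotation":[0,0,0]}
    - {"hand":0,"travel":[0,0,0],"rotation":[0,0,0]}

```text
time: 12.8
eef_pos: [0.5634, 0.0391, 0.1826]
tcp_rot: [0.662, -0.248, 0.247, -0.662]
contact_force: [0.2, 0.2, -0.1]
opening: 0.0
```

```bash
python3 - <<'E'
from h import *
im,d=ctrl.read_camera('scene');cv2.imwrite('pics/s6f.png',im);cv2.imwrite('pics/s6.png',cv2.resize(im[150:220,255:325],None,fx=8,fy=8,interpolation=cv2.INTER_CUBIC))
go((.5648,.0391,.158),49)
s,n=red(im,(275,305,165,200));print(s,n,proj("scene",(.5648,.0391,.121)),proj("scene",(.5648,.0391,.129)),ray("scene",s,.121))
E
```

```text
{'t': 12.85, 'pos': array([0.5634, 0.0391, 0.1826]), 'F': array([ 0.6, -0.8,  0.5]), 'open': -0.003, 'jaw': np.float64(49.0), 'down': array([-1.1e-03,  3.0e-04, -1.0e+00])} q6 [-0.11 -0.97]
rot units [ 0.0011  0.0014 -0.002 ]
travel units (now axes) [0.0037 0.082  0.0032]
travel units (after rot) [0.0036 0.082  0.0032] dist 0.025
[292.93333333 179.73333333] 30 [290.9493728  183.03728891] [291.071166   180.83837299] [0.58349607 0.01906605 0.121     ]
```

View pics/s6.png

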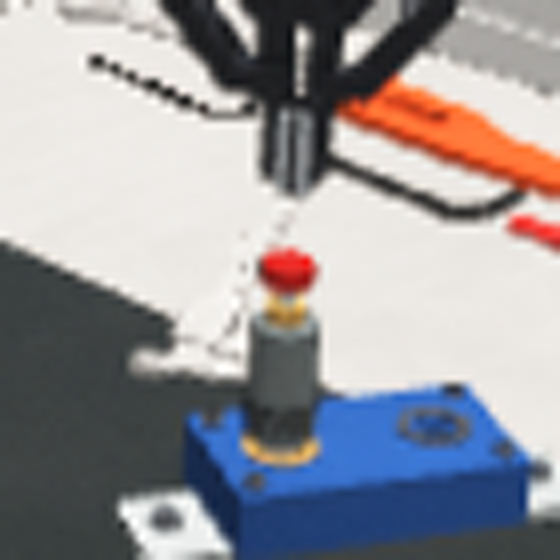

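Emit:
arm_command:
  steps:
    - {"hand":0,"travel":[0.0035,0.04,0.003],"rotation":[0.001,0.001,-0.002]}
    - {"hand":0,"travel":[0,0.03,0],"rotation":[0,0,0]}
    - {"hand":0,"travel":[0,0.008,0],"rotation":[0,0,0]}

```text
time: 13.22
eef_pos: [0.5644, 0.0391, 0.1567]
tcp_rot: [0.662, -0.248, 0.247, -0.662]
contact_force: [0.6, 0.1, -0.4]
opening: -0.003
```

```bash
python3 - <<'E'
from h import *
go((.5648,.0391,.152),49)
E
```

```text
{'t': 13.22, 'pos': array([0.5644, 0.0391, 0.1567]), 'F': array([ 0.6,  0.1, -0.4]), 'open': -0.003, 'jaw': np.float64(49.0), 'down': array([-1.4e-03,  1.0e-04, -1.0e+00])} q6 [-0.11 -0.97]
rot units [ 0.0016  0.0002 -0.0022]
travel units (now axes) [0.0011 0.0157 0.0009]
travel units (after rot) [0.0011 0.0157 0.0009] dist 0.005
```

Emit:
arm_command:
  steps:
    - {"hand":0,"travel":[0.001,0.006,0.001],"rotation":[0.0016,0,-0.002]}
    - {"hand":0,"travel":[0,0.006,0],"rotation":[0,0,0]}
    - {"hand":0,"travel":[0,0.006,0],"rotation":[0,0,0]}

```text
time: 13.6
eef_pos: [0.5652, 0.0391, 0.1513]
tcp_rot: [-0.662, 0.247, -0.248, 0.662]
contact_force: [0.4, 0.7, 2.4]
opening: -0.001
```

Emit:
arm_command:
  steps:
    - {"hand":0,"travel":[0,0.006,0],"rotation":[0,0,0]}
    - {"hand":0,"travel":[0,0.006,0],"rotation":[0,0,0]}
    - {"hand":0,"travel":[0,0.006,0],"rotation":[0,0,0]}

```text
time: 13.98
eef_pos: [0.5665, 0.039, 0.1476]
tcp_rot: [-0.662, 0.246, -0.249, 0.663]
contact_force: [-0.9, 0.0, 3.1]
opening: 0.001
```

```bash
python3 - <<'E'
from h import *
go((.5648,.0391,.139),49)
E
```

```text
{'t': 13.97, 'pos': array([0.5665, 0.039 , 0.1476]), 'F': array([-0.9,  0. ,  3.1]), 'open': 0.001, 'jaw': np.float64(49.0), 'down': array([ 4.4e-03, -4.0e-04, -1.0e+00])} q6 [-0.11 -0.97]
rot units [-0.0049  0.0004  0.0068]
travel units (now axes) [-0.0046  0.0287 -0.0036]
travel units (after rot) [-0.0045  0.0288 -0.0035] dist 0.009
```

Emit:
arm_command:
  steps:
    - {"hand":0,"travel":[-0.0045,0.006,-0.0035],"rotation":[-0.005,0,0.007]}
    - {"hand":0,"travel":[-0.0008,0.006,-0.0008],"rotation":[-0.001,0,0.0015]}

```text
time: 14.22
eef_pos: [0.5649, 0.039, 0.1446]
tcp_rot: [-0.662, 0.248, -0.248, 0.662]
contact_force: [-0.4, 0.1, 3.1]
opening: -0.002
```

```bash
python3 - <<'E'
from h import *
go((.5648,.0391,.139),49)
E
```

```text
{'t': 14.22, 'pos': array([0.5649, 0.039 , 0.1446]), 'F': array([-0.4,  0.1,  3.1]), 'open': -0.002, 'jaw': np.float64(49.0), 'down': array([ 3.e-04,  1.e-04, -1.e+00])} q6 [-0.11 -0.97]
rot units [-0.0005  0.0003  0.0003]
travel units (now axes) [-0.0005  0.0186 -0.0001]
travel units (after rot) [-0.0005  0.0186 -0.0001] dist 0.006
```

Emit:
arm_command:
  steps:
    - {"hand":0,"travel":[-0.0008,0.004,-0.0008],"rotation":[-0.001,0,0.0015]}

```text
time: 14.35
eef_pos: [0.5651, 0.039, 0.144]
tcp_rot: [-0.662, 0.247, -0.248, 0.662]
contact_force: [-0.4, 0.1, 6.4]
opening: 0.004
```

Emit:
arm_command:
  steps:
    - {"hand":0,"travel":[-0.0008,0.004,-0.0008],"rotation":[-0.001,0,0.0015]}

```text
time: 14.48
eef_pos: [0.5656, 0.0389, 0.1439]
tcp_rot: [-0.662, 0.247, -0.248, 0.663]
contact_force: [-0.1, 0.3, 7.8]
opening: -0.0
```

Emit:
arm_command:
  steps:
    - {"hand":0,"travel":[-0.0008,0.004,-0.0008],"rotation":[-0.001,0,0.0015]}

```text
time: 14.6
eef_pos: [0.5662, 0.0388, 0.144]
tcp_rot: [-0.662, 0.247, -0.249, 0.663]
contact_force: [-0.8, 0.8, 6.4]
opening: 0.004
```

```bash
python3 - <<'E'
from h import *
go((.5648,.0391,.139),49)
E
```

```text
{'t': 14.6, 'pos': array([0.5662, 0.0388, 0.144 ]), 'F': array([-0.8,  0.8,  6.4]), 'open': 0.004, 'jaw': np.float64(49.0), 'down': array([ 3.3e-03,  1.0e-04, -1.0e+00])} q6 [-0.11 -0.97]
rot units [-0.0042 -0.      0.0047]
travel units (now axes) [-0.0042  0.0167 -0.0022]
travel units (after rot) [-0.0042  0.0167 -0.0022] dist 0.005
```

Emit:
arm_command:
  steps:
    - {"hand":0,"travel":[-0.004,0.006,-0.002],"rotation":[-0.004,0,0.005]}

```text
time: 14.72
eef_pos: [0.566, 0.039, 0.1437]
tcp_rot: [-0.662, 0.247, -0.249, 0.663]
contact_force: [-0.9, -0.4, 8.1]
opening: -0.003
```

Emit:
arm_command:
  steps:
    - {"hand":0,"travel":[-0.001,0.0065,-0.001],"rotation":[-0.001,0,0.0015]}

```text
time: 14.85
eef_pos: [0.5667, 0.0389, 0.1434]
tcp_rot: [-0.662, 0.246, -0.249, 0.663]
contact_force: [-0.5, 0.1, 7.9]
opening: 0.001
```

Emit:
arm_command:
  steps:
    - {"hand":0,"travel":[-0.001,0.0065,-0.001],"rotation":[-0.001,0,0.0015]}

```text
time: 14.98
eef_pos: [0.5674, 0.0388, 0.1432]
tcp_rot: [-0.662, 0.245, -0.25, 0.663]
contact_force: [-1.1, 0.9, 8.8]
opening: 0.001
```

```bash
python3 - <<'E'
from h import *
go((.5648,.0391,.139),49)
E
```

```text
{'t': 14.97, 'pos': array([0.5674, 0.0388, 0.1432]), 'F': array([-1.1,  0.9,  8.8]), 'open': 0.001, 'jaw': np.float64(49.0), 'down': array([ 6.6e-03, -3.0e-04, -1.0e+00])} q6 [-0.11 -0.97]
rot units [-0.0077  0.0001  0.0099]
travel units (now axes) [-0.0073  0.0139 -0.0049]
travel units (after rot) [-0.0072  0.014  -0.0048] dist 0.005
```

Emit:
arm_command:
  steps:
    - {"hand":0,"travel":[-0.008,0.0075,-0.006],"rotation":[-0.01,0,0.013]}

```text
time: 15.1
eef_pos: [0.5657, 0.0389, 0.1428]
tcp_rot: [-0.662, 0.247, -0.248, 0.662]
contact_force: [0.2, 0.9, 8.3]
opening: -0.001
```

Emit:
arm_command:
  steps:
    - {"hand":0,"travel":[-0.0035,0.0075,-0.003],"rotation":[-0.004,0,0.005]}

```text
time: 15.22
eef_pos: [0.5657, 0.0388, 0.1425]
tcp_rot: [-0.662, 0.247, -0.248, 0.662]
contact_force: [0.1, 0.5, 9.3]
opening: 0.005
```

```bash
python3 - <<'E'
from h import *
go((.5648,.0391,.139),49)
E
```

```text
{'t': 15.22, 'pos': array([0.5657, 0.0388, 0.1425]), 'F': array([0.1, 0.5, 9.3]), 'open': 0.005, 'jaw': np.float64(49.0), 'down': array([ 1.5e-03, -2.0e-04, -1.0e+00])} q6 [-0.11 -0.97]
rot units [-0.0016 -0.0001  0.0024]
travel units (now axes) [-0.0029  0.0116 -0.0012]
travel units (after rot) [-0.0029  0.0116 -0.0012] dist 0.004
```

Emit:
arm_command:
  steps:
    - {"hand":0,"travel":[-0.005,0.009,-0.004],"rotation":[-0.005,0,0.006]}
    - {"hand":0,"travel":[-0.004,0.009,-0.003],"rotation":[-0.004,0,0.005]}

```text
time: 15.48
eef_pos: [0.5655, 0.0387, 0.1415]
tcp_rot: [-0.662, 0.247, -0.249, 0.662]
contact_force: [-0.6, 0.8, 9.1]
opening: -0.0
```

Emit:
arm_command:
  steps:
    - {"hand":0,"travel":[-0.004,0.009,-0.003],"rotation":[-0.004,0,0.005]}
    - {"hand":0,"travel":[-0.004,0.009,-0.003],"rotation":[-0.004,0,0.005]}

```text
time: 15.72
eef_pos: [0.5659, 0.0387, 0.1409]
tcp_rot: [-0.662, 0.246, -0.249, 0.663]
contact_force: [0.1, -0.7, 10.2]
opening: 0.001
```

```bash
python3 - <<'E'
from h import *
go((.5648,.0391,.139),49)
E
```

```text
{'t': 15.72, 'pos': array([0.5659, 0.0387, 0.1409]), 'F': array([ 0.1, -0.7, 10.2]), 'open': 0.001, 'jaw': np.float64(49.0), 'down': array([ 0.0047, -0.001 , -1.    ])} q6 [-0.11 -0.97]
rot units [-0.0045 -0.0005  0.0079]
travel units (now axes) [-0.0036  0.0063 -0.0015]
travel units (after rot) [-0.0036  0.0064 -0.0015] dist 0.002
```

Emit:
arm_command:
  steps:
    - {"hand":0,"travel":[-0.006,0.0095,-0.004],"rotation":[-0.007,0,0.011]}
    - {"hand":0,"travel":[-0.004,0.0095,-0.003],"rotation":[-0.005,0,0.006]}

```text
time: 15.98
eef_pos: [0.566, 0.0388, 0.1404]
tcp_rot: [-0.662, 0.247, -0.249, 0.663]
contact_force: [-1.1, 0.3, 10.7]
opening: -0.005
```

Emit:
arm_command:
  steps:
    - {"hand":0,"travel":[-0.004,0.0095,-0.003],"rotation":[-0.005,0,0.006]}
    - {"hand":0,"travel":[-0.004,0.0095,-0.003],"rotation":[-0.005,0,0.006]}

```text
time: 16.23
eef_pos: [0.5668, 0.0388, 0.1401]
tcp_rot: [-0.662, 0.246, -0.25, 0.662]
contact_force: [-0.9, 1.2, 10.1]
opening: -0.002
```

```bash
python3 - <<'E'
from h import *
go((.5648,.0391,.139),49)
E
```

```text
{'t': 16.23, 'pos': array([0.5668, 0.0388, 0.1401]), 'F': array([-0.9,  1.2, 10.1]), 'open': -0.002, 'jaw': np.float64(49.0), 'down': array([ 0.005 , -0.0012, -1.    ])} q6 [-0.11 -0.96]
rot units [-0.0045 -0.0007  0.0087]
travel units (now axes) [-0.0057  0.0036 -0.0035]
travel units (after rot) [-0.0057  0.0037 -0.0035] dist 0.002
```

Emit:
arm_command:
  steps:
    - {"hand":0,"travel":[-0.01,0.011,-0.008],"rotation":[-0.009,0,0.014]}
    - {"hand":0,"travel":[-0.005,0.011,-0.005],"rotation":[-0.006,0,0.007]}

```text
time: 16.48
eef_pos: [0.5651, 0.0385, 0.1393]
tcp_rot: [-0.662, 0.247, -0.249, 0.662]
contact_force: [0.3, 0.5, 10.9]
opening: 0.003
```

Emit:
arm_command:
  steps:
    - {"hand":0,"travel":[-0.005,0.012,-0.005],"rotation":[-0.006,0,0.008]}
    - {"hand":0,"travel":[-0.005,0.012,-0.005],"rotation":[-0.006,0,0.008]}

```text
time: 16.73
eef_pos: [0.5658, 0.0379, 0.1388]
tcp_rot: [-0.662, 0.246, -0.25, 0.663]
contact_force: [-0.3, -0.0, 14.3]
opening: 0.004
```

```bash
python3 - <<'E'
from h import *
go((.5648,.0391,.139),49)
E
```

```text
{'t': 16.73, 'pos': array([0.5658, 0.0379, 0.1388]), 'F': array([-0.3, -0. , 14.3]), 'open': 0.004, 'jaw': np.float64(49.0), 'down': array([ 5.e-03, -7.e-04, -1.e+00])} q6 [-0.11 -0.97]
rot units [-0.0053 -0.0014  0.008 ]
travel units (now axes) [-0.0051 -0.0006  0.001 ]
travel units (after rot) [-0.0051 -0.0006  0.001 ] dist 0.002
```

Emit:
arm_command:
  steps:
    - {"hand":0,"travel":[-0.009,0.0125,-0.003],"rotation":[-0.01,0,0.015]}
    - {"hand":0,"travel":[-0.005,0.0125,-0.003],"rotation":[-0.006,0,0.008]}

```text
time: 16.98
eef_pos: [0.5668, 0.0388, 0.1388]
tcp_rot: [-0.662, 0.247, -0.249, 0.663]
contact_force: [-0.3, -0.5, 12.8]
opening: -0.004
```

Emit:
arm_command:
  steps:
    - {"hand":0,"travel":[-0.005,0.013,-0.003],"rotation":[-0.006,0,0.008]}
    - {"hand":0,"travel":[-0.005,0.013,-0.003],"rotation":[-0.006,0,0.008]}

```text
time: 17.23
eef_pos: [0.5681, 0.039, 0.1388]
tcp_rot: [-0.662, 0.246, -0.25, 0.663]
contact_force: [-3.6, 0.1, 15.1]
opening: 0.005
```

```bash
python3 - <<'E'
from h import *
go((.5648,.0391,.139),49)
im,d=ctrl.read_camera('scene');cv2.imwrite('pics/s7f.png',im);cv2.imwrite('pics/s7.png',cv2.resize(im[150:220,255:325],None,fx=8,fy=8,interpolation=cv2.INTER_CUBIC))
go((.5648,.0391,.139),49)
E
```

```text
{'t': 17.23, 'pos': array([0.5681, 0.039 , 0.1388]), 'F': array([-3.6,  0.1, 15.1]), 'open': 0.005, 'jaw': np.float64(49.0), 'down': array([ 5.1e-03, -8.0e-04, -1.0e+00])} q6 [-0.11 -0.96]
rot units [-0.0052 -0.0013  0.0082]
travel units (now axes) [-0.0086 -0.0008 -0.007 ]
travel units (after rot) [-0.0086 -0.0007 -0.007 ] dist 0.003
{'t': 17.27, 'pos': array([0.5681, 0.039 , 0.1388]), 'F': array([-2.2,  0.2, 15.5]), 'open': -0.003, 'jaw': np.float64(49.0), 'down': array([ 4.9e-03, -8.0e-04, -1.0e+00])} q6 [-0.11 -0.96]
rot units [-0.005  -0.0013  0.0081]
travel units (now axes) [-0.0086 -0.0007 -0.0069]
travel units (after rot) [-0.0086 -0.0007 -0.0069] dist 0.003
```

View pics/s7.png

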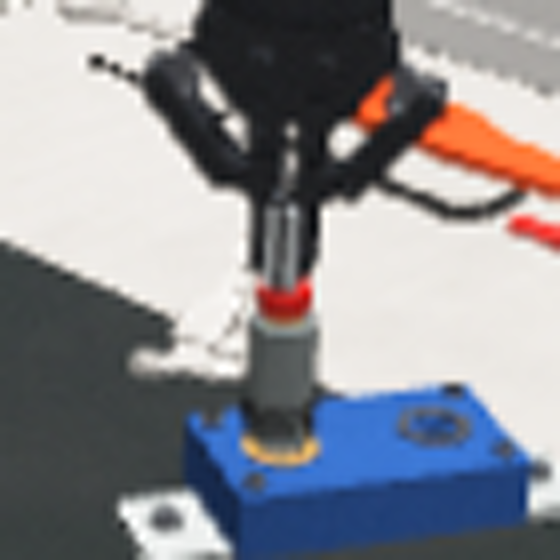

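The height stays at 0.1388 while the force rises to 15 N: second stop reached. Hold a little more, recentred.

Emit:
arm_command:
  steps:
    - {"hand":0,"travel":[-0.009,0.0125,-0.007],"rotation":[-0.01,0,0.014]}
    - {"hand":0,"travel":[-0.006,0.0125,-0.005],"rotation":[-0.006,0,0.008]}
    - {"hand":0,"travel":[-0.006,0.0125,-0.005],"rotation":[-0.006,0,0.008]}

```text
time: 17.65
eef_pos: [0.5674, 0.0387, 0.1388]
tcp_rot: [-0.662, 0.246, -0.249, 0.662]
contact_force: [-1.2, 0.3, 13.1]
opening: -0.004
```

Emit:
arm_command:
  steps:
    - {"hand":0,"travel":[-0.006,0.0125,-0.005],"rotation":[-0.006,0,0.008]}
    - {"hand":0,"travel":[-0.006,0.0125,-0.005],"rotation":[-0.006,0,0.008]}

```text
time: 17.9
eef_pos: [0.5676, 0.0385, 0.1388]
tcp_rot: [-0.662, 0.246, -0.25, 0.663]
contact_force: [-1.5, 0.8, 14.0]
opening: -0.002
```

```bash
python3 - <<'E'
from h import *
go((.5648,.0391,.139),49)
E
```

```text
{'t': 17.9, 'pos': array([0.5676, 0.0385, 0.1388]), 'F': array([-1.5,  0.8, 14. ]), 'open': -0.002, 'jaw': np.float64(49.0), 'down': array([ 5.9e-03, -9.0e-04, -1.0e+00])} q6 [-0.11 -0.96]
rot units [-0.0062 -0.0014  0.0096]
travel units (now axes) [-0.0083 -0.0006 -0.0045]
travel units (after rot) [-0.0083 -0.0006 -0.0045] dist 0.003
```

Held for over a second at the stop with 13–15.5 N. Release upward.

Emit:
arm_command:
  steps:
    - {"hand":0,"travel":[0,-0.01,0],"rotation":[0,0,0]}
    - {"hand":0,"travel":[0,-0.015,0],"rotation":[0,0,0]}
    - {"hand":0,"travel":[0,-0.03,0],"rotation":[0,0,0]}
    - {"hand":0,"travel":[0,-0.06,0],"rotation":[0,0,0]}
    - {"hand":0,"travel":[0,-0.1,0],"rotation":[0,0,0]}
    - {"hand":0,"travel":[0,-0.1,0],"rotation":[0,0,0]}
    - {"hand":0,"travel":[0,0,0],"rotation":[0,0,0]}
    - {"hand":0,"travel":[0,0,0],"rotation":[0,0,0]}

```text
time: 18.9
eef_pos: [0.5654, 0.0387, 0.2364]
tcp_rot: [-0.662, 0.247, -0.248, 0.662]
contact_force: [-0.0, -0.2, -1.1]
opening: -0.0
```

```bash
python3 - <<'E'
from h import *
go((.45,-.2,.25),49)
im,d=ctrl.read_camera('scene');cv2.imwrite('pics/s8.png',cv2.resize(im[150:220,225:325],None,fx=8,fy=8,interpolation=cv2.INTER_CUBIC))
E
```

```text
{'t': 18.9, 'pos': array([0.5654, 0.0387, 0.2364]), 'F': array([-0. , -0.2, -1.1]), 'open': -0.0, 'jaw': np.float64(49.0), 'down': array([ 1.5e-03, -4.0e-04, -1.0e+00])} q6 [-0.11 -0.96]
rot units [-0.0013 -0.0013  0.0026]
travel units (now axes) [ 0.2323 -0.0457 -0.8528]
travel units (after rot) [ 0.2317 -0.0454 -0.853 ] dist 0.266
```

View pics/s8.png

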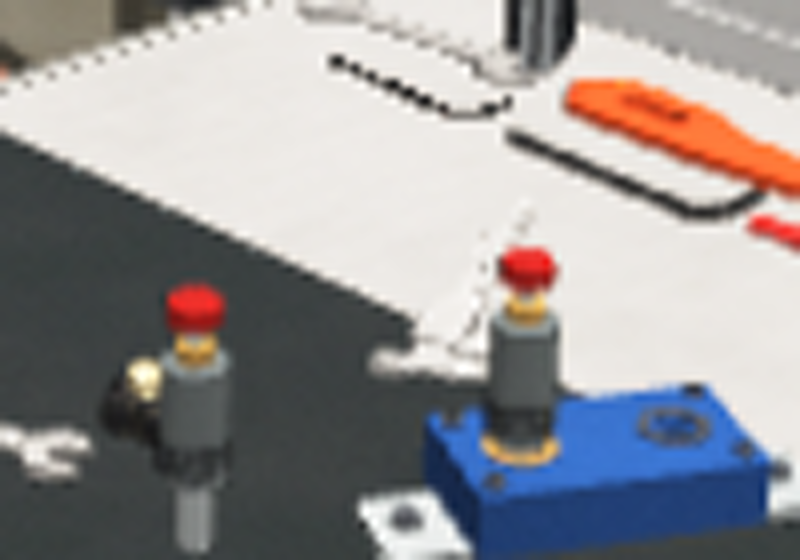

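The punch (crop (525,350)) stands upright in the brass ring at crop (522,450). The collar and red knob (crop (527,268)) are fully up again, and the robot is clear, with its fingertips about 84 mm above the knob.

```bash
python3 - <<'E'
from plant import ctrl
print(ctrl.sign_off())
E
```

```text
the job is handed in; nothing more can be done
None
```

The punch is standing upright and fully in the brass-ringed hole of the blue jig, and its knob was pressed home and has sprung back up. I handed the job in at about 19 s, with the arm clear of everything.

- **Seating:** I took the leftmost punch from the wooden block and lowered it until the packing stopped yielding. The nose ended about 31 mm below the brass rim.
- **Pressing:** The knob met its first stop after about 8 mm. It reached the second stop after about 13 mm, where the height stayed fixed while the force rose to 15.5 N. I held it there for about 1.2 s. The highest reading I saw was 15.5 N, but forces were only read between moves, so a brief higher peak could have gone unseen.
- **Final check:** The last scene picture shows the punch upright in the brass ring with the knob and collar fully up. The parts visible in that crop lie where they were. I took no last top-camera picture of the whole bench.
- **Deviations:** While pressing, the tool drifted up to about 3 mm sideways and 0.4° off vertical, which I corrected as I went. One automatic colour check of the knob position after placing gave a wrong value, because it picked up an orange object behind it. The picture itself agreed with the expected position.

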